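# Index the bowl blank on the carving stand

## Task

Turn the bowl blank on the carving stand round to its next working position: slacken the wing knob on the sloping block first (left-hand thread, it loosens clockwise), push the turntable round by its pegs, without touching the freshly oiled blank, until the ball-topped peg stands right at the steel pointer, and then screw the knob fully tight again without the turntable shifting. Leave the bottle, tin, mallet and offcut around the stand where they are.

Things in the scene. Friction and masses are not known exactly. Their poses are not given: they have to be found in the camera images.
- stand: Grey cast carving stand, bolted down anywhere on the bench and yawed. Origin: on the bench surface under the turntable's vertical axis. In its frame (azimuths counter-clockwise from its x) the sloping block with the wing knob is at azimuth 105 degrees, the column of the marking arm at +x, the pointer at -y. Foot plate 320 x 250 x 14.
- disc_center (a point): Centre of the turntable's top face, on its axis, 70 above the bench. The turntable is a wooden disc of radius 105, 20 thick. Four wooden pegs stand on it at radius 90, 90 degrees apart, 14 in diameter; the three plain ones are 45 tall (tops 115 above the bench), the fourth carries a ball.
- turntable (a joint): Angle of the turntable in rad, growing counter-clockwise seen from above, 0 (or any whole turn) when the ball-topped peg is exactly at the pointer; starts between 0.7 and 5.5 and turns without end either way. With the knob loose it turns freely (about 1 N at a peg) and coasts a few degrees if pushed fast; with the knob tight the brake holds it.
- ball_peg (a point): Centre of the wooden ball, 24 in diameter, on top of the one ball-topped peg; 90 from the turntable's axis, 118 above the bench (ball top 130). The three other pegs are plain.
- index_spot (a point): Fixed point on the stand, 90 from the turntable's axis at the stand's -y side, 70 above the bench: the ball-topped peg must stand exactly above it.
- pointer (a point): Tip of the fixed steel pointer, on a small steel post just outside the disc at the stand's -y side, 108 from the axis and 75 above the bench (nothing of it is higher than 78); it points inward at the index spot.
- wing_knob (a joint): Angle of the wing knob in rad, growing clockwise seen looking down on the knob's top along its axis, which LOOSENS it (left-hand thread). Starts tight, 0 to 0.25; stops at -0.1 (fully tight) and 1.5 (fully loose). Below 0.6 the brake begins to rub, below 0.4 the turntable is locked, above 0.7 free. Takes about 0.15 N m; stays where it is left.
- knob_grip (a point): Centre of the wing knob's steel grip bar, 165 from the turntable's axis at azimuth 105 degrees of the stand, 88 above the bench. The knob's axis (this point's z) leans 35 degrees from vertical, straight outward from the turntable. Bar 52 long (point x; at joint 0 in the leaning plane), 12 wide, 24 tall, 16 free below it to the sloping block's 50 x 50 face. Grip across its width, along the axis.
- marking_arm_tip (a point): Free end of the fixed steel marking arm: a level bar 20 x 20, its middle 240 above the bench, running along the stand's x from a column 24 square, 140 behind the turntable's axis (stand +x), over the axis to this end, 130 in front of it (stand -x). A scriber pin hangs from it near the middle down to 160 above the bench.
- blank: Oiled wooden bowl blank fixed on the turntable, turning with it: round, radius 60, top 128 above the bench, with a neck stub 28 wide that reaches 76 from the axis towards the ball-topped peg. Must not be touched.
- oil_bottle: Bystander: amber bottle, diameter 68, 230 tall, standing beside the stand on its +y or its -y side (about 210 to the side and 120 beyond the axis). Origin at the centre of its underside.
- wax_tin: Bystander: low metal tin, diameter 72, 60 tall, on the side of the stand opposite to the bottle. Origin at the centre of its underside.
- mallet: Bystander: wooden carver's mallet standing on its head, diameter 72, 150 tall with its handle up, near the stand's front corner. Origin at the centre of its underside.
- offcut: Bystander: wooden offcut 110 x 50 x 40 lying near the stand. Origin at the centre of its underside.

How it is judged:
On the way, in this order (a step that is already met when the one before it is completed fails the run):
1. the wing knob is loosened, turned clockwise past 0.8 rad (value of joint wing_knob above 0.8 rad), for 0.2 s.
2. with the knob still loose, the ball-topped peg rests within 6 mm of the index spot (horizontal distance between ball_peg and index_spot below 0.006 m and value of joint wing_knob above 0.5 rad), for 0.3 s.
At the end, for the whole second after the job is handed in: The wing knob is tight again (below 0.4 rad), the ball-topped peg stands within 6 mm (level distance) of the index spot, and the turntable is at rest (value of joint wing_knob below 0.4 rad and horizontal distance between ball_peg and index_spot below 0.006 m and velocity of joint turntable between -0.05 and 0.05 rad/s); the robot touches nothing.
It fails at once if the turntable is forced round while the knob is tight (value of joint wing_knob below 0.4 rad and (velocity of joint turntable above 0.4 rad/s or velocity of joint turntable below -0.4 rad/s)).
It fails at once if the oiled blank is touched (contact force between any of the fingers, the arm and blank above 2 N).
It fails at once if a bystander is moved more than 30 mm or tipped (distance of any of oil_bottle, wax_tin, mallet, offcut from where it was at the start of the episode above 0.03 m or angle between any of oil_bottle, wax_tin, mallet's own z axis and vertical above 0.4 rad).
It also fails if it takes over 72 s, if anything falls off the work surface, if the arm or the gripper's body presses on something with over 40 N, if the wrist force passes 120 N, or if a joint passes its speed limit or range.

## Robot

A 7-joint arm with a two-finger parallel gripper is mounted at the origin on the work surface. World frame = base frame: x ahead of the robot, y to its left, z up, the work surface at z = 0. Lengths are in m, angles in rad, forces in N, time in s.
With the tool pointing down it reaches from about 0.35 to 0.9 m from the base axis. Payload 19.9 kg.
Tool frame: the origin (TCP) lies between the finger pads; the fingertips stand 19 mm ahead of it and the grasp point (between the pads) is the TCP; z points along the fingers, y is the line along which they close (so a half turn about z gives the same grasp; the last joint's range is limited). The gripper opens to 94 mm and grips with 3 to 60 N. Pads are 16 mm wide; open, the fingers measure 119 mm over their backs; the gripper's body (75 mm by 177 mm) begins 78 mm behind the grasp point.
Start: joints at [1.137, 0.417, -0.01, 1.614, 0.005, 1.111, -0.053], TCP at [0.239, -0.577, 0.224] pointing down, gripper open.
Joint ranges: [-2.81, 2.81], [-0.39, 2.02], [-1.27, 1.25], [0.06, 2.57], [-1.19, 4.33], [0.19, 2], [-2.82, 2.82]. Speed limits (rad/s): [1.89, 1.89, 2.39, 2.39, 3.01, 3.01, 3.01].

## Interface

Orientations are given as a 3x3 rotation matrix whose columns are the frame's x, y, z axes.
In Python, from rig import robot gives the robot as it stands. Calls block until the motion is done:
- robot.move_ptp(position, orientation): joint-space move of the TCP to a pose.
- robot.move_linear(position, velocity=0.15, frame=None, threshold=None): straight line of the TCP; frame=None keeps the orientation; velocity is the mean speed in m/s. With threshold (N) it stops when the force on the tool has changed by that much, and returns True; else False.
- robot.goto_joints(angles): joint-space move.
- robot.gripper_to(opening): finger opening in m; the grip force is fixed at half the most; returns when the fingers have stopped.
- robot.pause(seconds).
- robot.ik(position, orientation): joint angles nearest the present ones, or None.
- robot.get_state(): the state.
- robot.grab_frame(name): name is "scene" or "side" or "wrist"; returns the picture (400x640x3 uint8, red, green, blue); there is no depth.
- robot.camera_info(name): a dict with "fx", "fy", "cx", "cy" (pixels), "rvec" (rotation vector, rad) and "tvec" (3), from world to camera coordinates, as OpenCV has them. Camera axes: x right, y down, z forward; pixel columns grow to the right and rows downward; lengths in m; the calibration is good to about 2 mm. The wrist camera is an equidistant fisheye: a pixel r from the principal point sees the ray r / f radians off the axis. A picture is of the moment at which its call begins: read the wrist's pose just before it. camera_info takes no time and is no camera call; for the wrist camera it gives the pose at the moment of the call.
A pose or a line that the arm cannot do raises robot.PlanningError and nothing moves.
- robot.sign_off(): hands the job in; it is judged then, once.
The state is a dict: "time": time; "qpos": joint angles; "joint_vel": joint speeds; "effort": joint torques, N m; "ee_pos": TCP position; "tool_rot": TCP orientation; "force": force on the tool from outside, world axes, zero at the start; "moment": the same for the moment, N m; "opening": finger opening in m; "grasp_force": force on a finger pad.
Only numpy, scipy, OpenCV 4.12 (cv2) and the standard library are available. Lean on these libraries where they do the work, as an engineer would, in place of code of your own. Each camera call takes 0.05 s, during which the arm holds its last target. There are 200 camera calls.

## Working session

There is one attempt and no reset: what is moved stays moved. The work goes in short steps, each a Python script; the robot and the scene stay as the last script left them, time stands still between calls to the robot, and variables do not carry over. Pictures are saved under pics/ and viewed, at most 10 in all, crops included, and the job is handed in when it is done.

```bash
mkdir -p pics; ls; python3 - <<'E'
from rig import robot
import cv2
for n in ("scene","side","wrist"):
    i=robot.camera_info(n); print(n,{k:(v if not hasattr(v,'round') else v) for k,v in i.items()})
    cv2.imwrite(f"pics/{n}0.png",robot.grab_frame(n)[:,:,::-1])
print(robot.get_state()["time"])
E
```

```text
pics
scene {'fx': 504.7431876282646, 'fy': 504.7431876282646, 'cx': 328.4311666523283, 'cy': 200.8795248017724, 'rvec': array([ 1.45583613,  2.07822168, -0.86405253]), 'tvec': array([ 0.17545661, -0.27850969,  1.6713638 ])}
side {'fx': 499.7183977370243, 'fy': 499.7183977370243, 'cx': 320.09769720742327, 'cy': 188.3359585293564, 'rvec': array([ 0.15377869, -2.89205352,  1.08067784]), 'tvec': array([0.58860974, 0.14985573, 1.40852492])}
wrist {'fx': 309.70691628693146, 'fy': 309.70691628693146, 'cx': 317.8458161702232, 'cy': 202.59599952126445, 'rvec': array([-2.43816668,  1.62776285,  0.20043816]), 'tvec': array([-0.62521185, -0.02670937,  0.38989065])}
0.15
```

View pics/scene0.png

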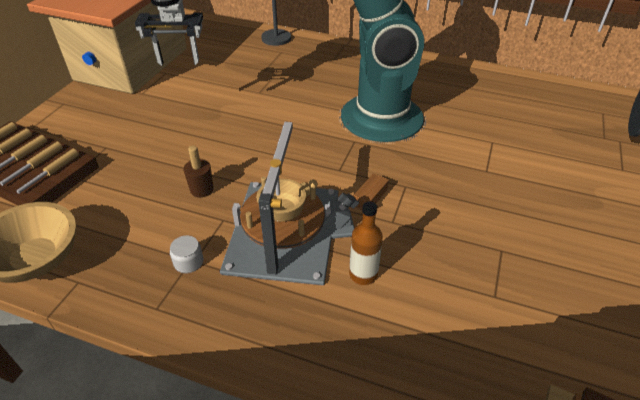

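View pics/side0.png

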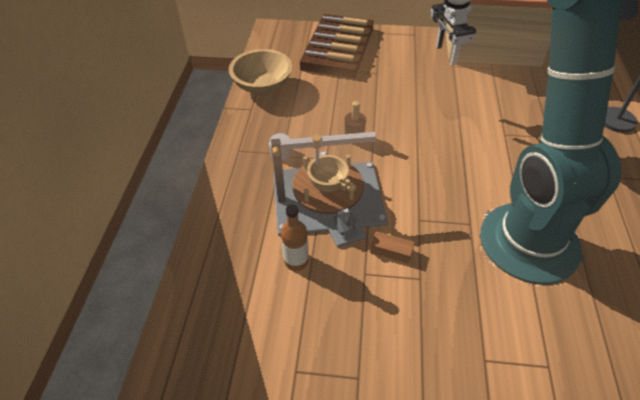

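Scene: the stand sits at about (280,215), its column at (268,235), arm tip (288,125), bottle (366,270), tin (186,255), mallet (199,185). Side: disc at about (328,185), knob near (345,220). I'll enlarge both next.

```bash
python3 - <<'E'
import cv2
a=cv2.imread("pics/scene0.png")[110:290,210:390]
b=cv2.imread("pics/side0.png")[120:260,260:430]
cv2.imwrite("pics/c1.png",cv2.resize(a,None,fx=3.3,fy=3.3,interpolation=cv2.INTER_CUBIC))
cv2.imwrite("pics/c2.png",cv2.resize(b,None,fx=4,fy=4,interpolation=cv2.INTER_CUBIC))
E
```

```text
(no output)
```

View pics/c1.png

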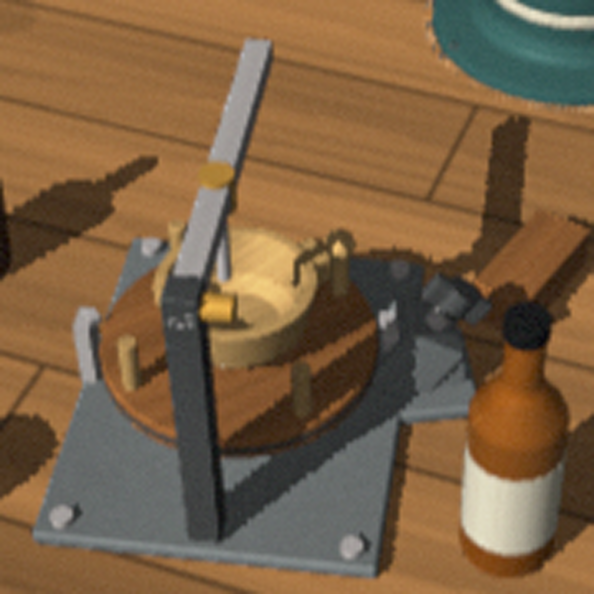

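View pics/c2.png

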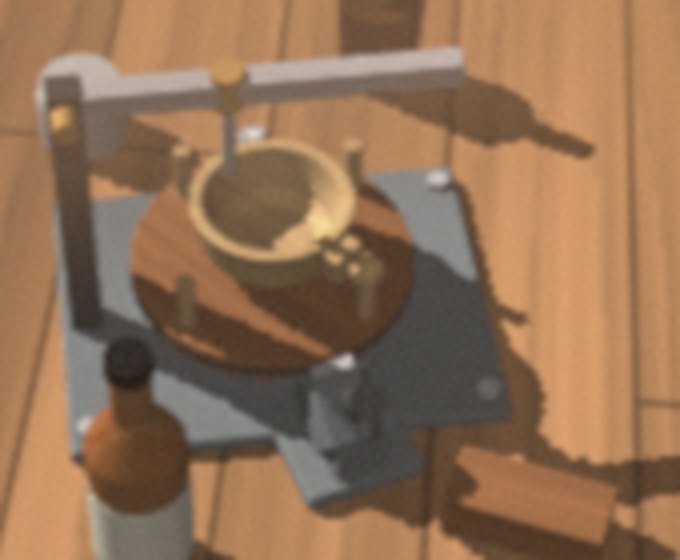

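Scene crop: arm tip (258,42), plain peg tops (127,338) and (302,365), ball (340,243), column foot (203,540). Side crop: arm tip (460,50), plain pegs (183,150), (353,145), (186,282), ball (370,262), knob (350,390). The knob lies on the stand's +y side and the offcut is close to it. Next I fit the stand pose.

```bash
cat > h.py <<'E'
import numpy as np, cv2
from scipy.optimize import least_squares
from scipy.spatial.transform import Rotation as Rn
def proj(info,P,fish=False):
    P=np.asarray(P,float).reshape(-1,1,3)
    K=np.array([[info['fx'],0,info['cx']],[0,info['fy'],info['cy']],[0,0,1.]])
    if fish: return cv2.fisheye.projectPoints(P,np.array(info['rvec']),np.array(info['tvec']),K,np.zeros(4))[0].reshape(-1,2)
    return cv2.projectPoints(P,np.array(info['rvec']),np.array(info['tvec']),K,np.zeros(4))[0].reshape(-1,2)
def world(s,p):
    c,n=np.cos(s[2]),np.sin(s[2]); p=np.atleast_2d(p)
    return np.c_[s[0]+c*p[:,0]-n*p[:,1], s[1]+n*p[:,0]+c*p[:,1], p[:,2]]
def peg(th,k,z=.115):  # k quarter turns from ball peg
    a=th-np.pi/2+k*np.pi/2; return [.09*np.cos(a),.09*np.sin(a),z]
def backproj(info,uv,z):
    R=Rn.from_rotvec(info['rvec']).as_matrix(); C=-R.T@info['tvec']
    d=R.T@np.array([(uv[0]-info['cx'])/info['fx'],(uv[1]-info['cy'])/info['fy'],1]); return C+d*(z-C[2])/d[2]
E
python3 - <<'E'
from rig import robot
from h import *
sc,sd=robot.camera_info('scene'),robot.camera_info('side')
A=lambda u,v:(u/3.3+210,v/3.3+110); B=lambda u,v:(u/4+260,v/4+120)
print('arm tip',backproj(sc,A(258,42),.25),backproj(sd,B(460,50),.25))
def obs(q):
    s,th=q[:3],q[3]; o=[]
    def add(i,p,uv): o.append(proj(i,world(s,[p]))[0]-uv)
    add(sc,[-.13,0,.25],A(258,42)); add(sc,[.152,0,.014],A(203,540)); add(sd,[-.13,0,.25],B(460,50))
    add(sc,peg(th,0,.130),A(340,238)); add(sd,peg(th,0,.130),B(370,255))
    P=[peg(th,k) for k in(1,2,3)]
    for i,m in((sc,[A(127,338),A(302,365)]),(sd,[B(183,150),B(353,145),B(186,282)])):
        w=proj(i,world(s,P))
        for u in m:
            d=w-u; o.append(d[np.argmin((d**2).sum(1))])
    return np.array(o)
best=min((least_squares(lambda q:obs(q).ravel(),[.6,0,y,t],loss='soft_l1') for y in(-.3,0,.3) for t in np.arange(0,6.3,.5)),key=lambda r:r.cost)
print(best.cost,best.x);print(obs(best.x).round(1).tolist())
s=best.x[:3]
for n,i,uv,z in(('bottle foot',sd,(296,266),0),('offcut top c',sd,B(540,495),.04),('mallet',sc,(200,192),0),('tin',sc,(186,262),0),):
    print(n,backproj(i,uv,z))
a=np.radians(105);k=[.165*np.cos(a),.165*np.sin(a),.088]
print('knob',world(s,[k]),proj(sc,world(s,[k])),proj(sd,world(s,[k])))
E
```

```text
arm tip [ 0.45892834 -0.12883069  0.25      ] [ 0.4555221  -0.13556928  0.25      ]
4.27816389151146 [ 0.57950957 -0.10170981  0.22897056  3.85132801]
[[0.1, -1.6], [0.5, 0.3], [0.9, 1.2], [-0.4, -2.0], [-0.4, 0.9], [-0.2, 0.6], [-0.4, 0.3], [-0.5, 0.0], [0.0, -0.4], [-0.2, -0.4]]
bottle foot [0.64211173 0.14747716 0.        ]
offcut top c [0.37825558 0.07436408 0.04      ]
mallet [ 0.5279017  -0.37643287  0.        ]
tin [ 0.75714408 -0.28280485  0.        ]
knob [[0.50174423 0.04381528 0.088     ]] [[348.08862405 199.97954879]] [[351.10147461 220.48858608]]
```

Good fit: stand at (0.580, -0.102), yaw 0.229, turntable at 3.85. Plan: turn the knob, then push counter-clockwise from the free -y side in two strokes. I'll check IK first, then hover over the knob and look.

```bash
cat >> h.py <<'E'
S=np.array([.57951,-.10171,.22897])
def Rs(s): return Rn.from_euler('z',s[2]).as_matrix()
def knob(s,phi,flip=0):
    """grip point, axis, tool rotation for joint angle phi (clockwise)"""
    a=np.radians(105); r=np.array([np.cos(a),np.sin(a),0]); l=np.radians(35)
    n=np.sin(l)*r+np.array([0,0,np.cos(l)]); n=Rs(s)@n
    xb=Rs(s)@(np.cos(l)*r-np.array([0,0,np.sin(l)]))
    xb=Rn.from_rotvec(-phi*n).apply(xb)
    x=-xb if flip else xb
    return world(s,[[*(.165*r[:2]),.088]])[0],n,np.c_[x,np.cross(-n,x),-n]
def pushR(s,lean,flip=0):
    z=Rs(s)@np.array([0,np.sin(lean),-np.cos(lean)]); y=Rs(s)@np.array([1.,0,0])*(-1 if flip else 1)
    return np.c_[np.cross(y,z),y,z]
E
python3 - <<'E'
from rig import robot
from h import *
for f in(0,1):
    for ph in(-.1,.12,.6,1.25):
        p,n,R=knob(S,ph,f); q=robot.ik(p,R); q2=robot.ik(p+.12*n,R)
        print('knob',f,ph,None if q is None else np.round(q,2), q2 is not None)
    for x,y in((-.09,-.06),(0,-.09),(.05,-.07)):
        for l in (0.,.26):
            q=robot.ik(world(S,[[x,y,.1]])[0],pushR(S,l,f)); print('push',f,x,l,None if q is None else np.round(q,2))
E
```

```text
knob 0 -0.1 [ 0.19  0.6  -0.86  2.12  1.22  1.18 -0.86] True
knob 0 0.12 [ 0.14  0.57 -0.8   2.12  1.19  1.14 -1.06] True
knob 0 0.6 [ 0.24  0.63 -0.93  2.12  1.25  1.22 -1.57] True
knob 0 1.25 [ 0.23  0.62 -0.91  2.12  1.24  1.21 -2.21] True
push 0 -0.09 0.0 [ 0.71  0.47 -0.52  1.92  0.31  0.83  0.25]
push 0 -0.09 0.26 [ 0.81  0.56 -0.53  1.81  0.07  0.97  0.52]
push 0 0 0.0 [ 0.61  0.61 -0.49  1.69  0.34  0.93  0.22]
push 0 0 0.26 [ 0.71  0.7  -0.51  1.57  0.11  1.07  0.46]
push 0 0.05 0.0 [ 0.56  0.67 -0.52  1.59  0.38  0.98  0.14]
push 0 0.05 0.26 [ 0.64  0.75 -0.53  1.48  0.13  1.1   0.38]
knob 1 -0.1 [ 0.35  0.73 -1.09  2.12  1.32  1.35  2.24] True
knob 1 0.12 [ 0.35  0.73 -1.09  2.12  1.32  1.35  2.02] True
knob 1 0.6 [ 0.35  0.73 -1.09  2.12  1.32  1.35  1.54] True
knob 1 1.25 [ 0.09  0.55 -0.73  2.12  1.17  1.1   0.96] True
push 1 -0.09 0.0 [ 0.23  0.42  0.07  1.94 -0.04  0.78 -2.59]
push 1 -0.09 0.26 [ 0.36  0.51  0.06  1.83 -0.28  0.99 -2.32]
push 1 0 0.0 [ 0.17  0.56  0.11  1.71 -0.08  0.88 -2.59]
push 1 0 0.26 [ 0.31  0.64  0.08  1.59 -0.3   1.08 -2.38]
push 1 0.05 0.0 [ 0.12  0.62  0.1   1.61 -0.07  0.92 -2.66]
push 1 0.05 0.26 [ 0.26  0.69  0.07  1.5  -0.3   1.11 -2.45]
```

```bash
python3 - <<'E'
from rig import robot
from h import *
R0=robot.get_state()['tool_rot']
p,n,R=knob(S,.12)
robot.move_linear([.30,-.45,.42],velocity=.3)
robot.move_ptp([.36,-.05,.42],pushR(S,0)@Rn.from_euler('z',0).as_matrix())
robot.move_ptp(p+.15*n,R)
st=robot.get_state(); i=robot.camera_info('wrist'); im=robot.grab_frame('wrist')
cv2.imwrite('pics/w1.png',im[:,:,::-1]); np.save('w1.npy',np.r_[i['rvec'],i['tvec']])
pr=proj(i,np.vstack([p,p+.026*R[:,0],p-.026*R[:,0]]),True)
print(st['time'],st['qpos'],st['ee_pos'],pr)
E
```

```text
4.2 [-0.37403495  0.24737657 -0.37035111  2.05039511  0.75087652  1.16490969
 -0.78861203] [0.46154086 0.11887052 0.21128909] [[318.70779209 193.83439558]
 [318.70501075 168.68646383]
 [318.70687896 218.11842432]]
```

View pics/w1.png

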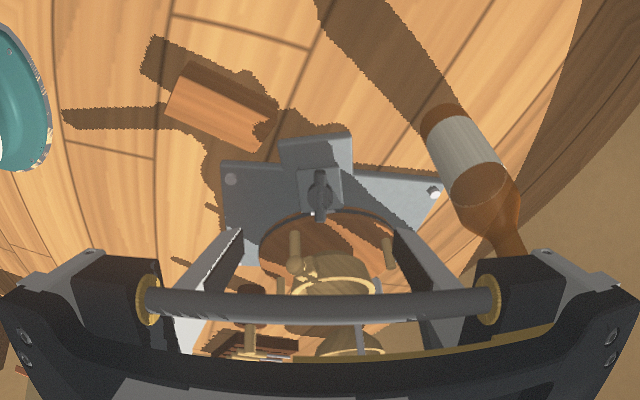

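The wing knob's bar shows at (320,172)–(319,218), within about 1 px of the prediction, and the bottle is clear of the fingers. Now I grip and turn it.

```bash
python3 - <<'E'
from rig import robot
from h import *
p,n,R=knob(S,.12)
robot.gripper_to(.045)
print(robot.move_linear(p+.002*n,velocity=.1,threshold=12))
robot.gripper_to(0.0)
st=robot.get_state(); print(st['time'],st['opening'],st['grasp_force'],st['ee_pos']-p,st['force'],st['moment'])
q=np.array(st['qpos'])
for d in np.arange(.15,1.21,.15):
    q2=q.copy(); q2[6]-=d; robot.goto_joints(q2)
    s=robot.get_state(); print(round(s['time'],2),round(d,2),round(s['opening'],4),np.round(s['moment']@n,3),np.round(s['force'],1))
robot.pause(.25)
i=robot.camera_info('wrist'); cv2.imwrite('pics/w2.png',robot.grab_frame('wrist')[:,:,::-1])
np.save('knobq.npy',q)
E
```

```text
False
7.3417 0.016652851895857093 30.001254379749298 [0.00082636 0.00175895 0.00199325] [10.70697281  1.30668423 -5.14362368] [ 1.21348895 -1.71761414  1.37930677]
7.62 0.15 0.0168 -0.108 [ 5.4 -0.1 -3.3]
7.89 0.3 0.0167 -0.16 [ 6.4 -1.1 -5. ]
8.17 0.45 0.0167 -0.089 [ 6.3 -1.2 -5.6]
8.44 0.6 0.0167 -0.129 [ 7.7 -1.3 -4.6]
8.72 0.75 0.0168 -0.175 [ 7.6 -2.4 -5.1]
8.99 0.9 0.0166 -0.111 [ 9.7 -1.4 -5.3]
9.27 1.05 0.0168 -0.062 [10.1 -2.5 -4.1]
9.54 1.2 0.0167 -0.116 [ 9.3 -2.7 -3.4]
```

View pics/w2.png

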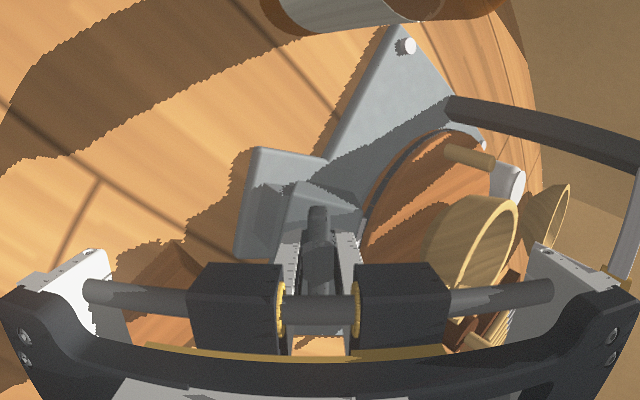

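The fingers are gripping the bar and the knob has turned about 1.2 rad with a steady resisting moment. Next I release, go to the -y side and make stroke 1.

```bash
cat >> h.py <<'E'
def push(robot,s,R,a0,a1,off,dy,z,back=.007,v=.05,step=8):
    az=np.radians(np.r_[np.arange(a0,a1,step),a1])
    P=lambda a,e=0: world(s,[[.09*np.cos(a)-off-e,.09*np.sin(a)+dy,z]])[0]
    st=P(az[0],back); up=st+[0,0,.09]
    robot.move_linear(up,velocity=.2,frame=R)
    robot.move_linear(st,velocity=.12)
    for a in az:
        if robot.move_linear(P(a),velocity=v,threshold=15): print('force stop at',np.degrees(a),robot.get_state()['force']); return False
    return True
E
python3 - <<'E'
from rig import robot
from h import *
p,n,_=knob(S,0); R=pushR(S,.15)
robot.gripper_to(.045)
robot.move_linear(np.array(robot.get_state()['ee_pos'])+.15*n,velocity=.2)
robot.move_ptp([.40,-.02,.42],R)
robot.gripper_to(0)
robot.move_ptp(world(S,[[-.10,-.10,.40]])[0],R)
print(robot.get_state()['time'],robot.get_state()['opening'])
print(push(robot,S,R,220.7,304,.0195,-.006,.106))
st=robot.get_state(); print(st['time'],st['force'])
e=np.array(st['ee_pos'])
robot.move_linear(e+Rs(S)@[-.015,-.003,0],velocity=.1)
robot.move_linear(e+Rs(S)@[-.015,-.003,.12],velocity=.2)
robot.move_ptp(world(S,[[-.12,-.13,.26]])[0],R)
i=robot.camera_info('wrist'); im=robot.grab_frame('wrist'); cv2.imwrite('pics/w3.png',im[:,:,::-1])
np.savez('w3.npz',**i)
print(robot.get_state()['time'])
for t in (304-90-180+90+180+90-90,):
    th=np.radians(304); print(proj(i,world(S,[peg(th,0,.118),peg(th,1),peg(th,2),peg(th,3),[0,-.108,.075]]),True))
cv2.imwrite('pics/s3.png',robot.grab_frame('side')[:,:,::-1])
cv2.imwrite('pics/sc3.png',robot.grab_frame('scene')[:,:,::-1])
E
```

```text
15.1333 0.0005844115666454434
True
21.7583 [ 0.51169941 -0.18464855  0.25643669]
23.5
[[364.07767413 139.10445639]
 [473.25760192 166.20906817]
 [485.5434776   61.75996902]
 [382.84413833  29.81172441]
 [420.03666584 193.57439828]]
```

View pics/w3.png

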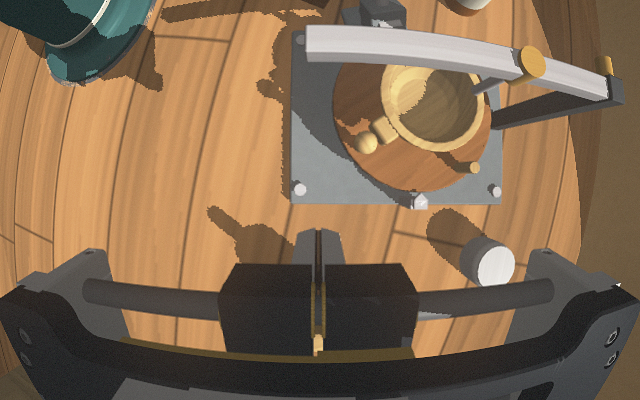

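Ball at (366,142) and plain peg at (474,167), about 2 px from the prediction, and the pointer is near (420,195). The turntable turned freely and the stand fit holds, so on to stroke 2 with the ball peg.

```bash
python3 - <<'E'
from rig import robot
from h import *
R=pushR(S,.15)
print(push(robot,S,R,214,268.5,.0245,-.006,.112,v=.04))
st=robot.get_state(); print(st['time'],st['force'])
e=np.array(st['ee_pos'])
robot.move_linear(e+Rs(S)@[-.02,-.003,0],velocity=.1)
robot.move_linear(e+Rs(S)@[-.02,-.003,.12],velocity=.2)
robot.move_ptp(world(S,[[0.0,-.16,.26]])[0],pushR(S,0.15))
i=robot.camera_info('wrist'); im=robot.grab_frame('wrist')
pr=proj(i,world(S,[peg(0,0,.118),peg(0,1),peg(0,2),[0,-.108,.075]]),True);print(pr,robot.get_state()['time'])
print(proj(i,world(S,[peg(.1,0,.118)]),True))
u,v=pr[0].astype(int); c=im[v-60:v+60,u-80:u+80]; print(u-80,v-60)
cv2.imwrite('pics/w4.png',cv2.resize(c[:,:,::-1],None,fx=5,fy=5,interpolation=cv2.INTER_CUBIC))
E
```

```text
True
28.6583 [-0.23732416 -1.0862645  -0.18226962]
[[319.49075196 147.61571308]
 [403.87553927  66.78624623]
 [319.30783653  -7.01848374]
 [319.41823491 166.56470258]] 30.2333
[[328.5014281  147.18652175]]
239 87
```

View pics/w4.png

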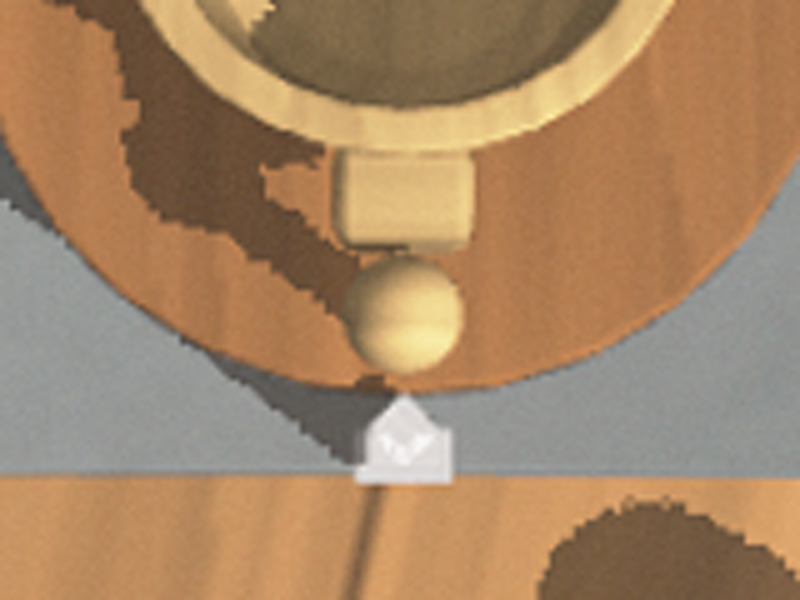

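The ball's centre at crop (405,314) lines up with the pointer tip at (404,393), an offset under 1 mm, so step 2 is met. Now I tighten the knob.

```bash
python3 - <<'E'
from rig import robot
from h import *
e=np.array(robot.get_state()['ee_pos'])
robot.move_linear([e[0]-.05,e[1],.42],velocity=.25)
p,n,R=knob(S,1.32)
robot.move_ptp([.40,-.02,.42],pushR(S,.15))
robot.move_ptp(p+.15*n,R); robot.gripper_to(.045)
i=robot.camera_info('wrist'); cv2.imwrite('pics/w5.png',robot.grab_frame('wrist')[:,:,::-1])
if robot.move_linear(p+.002*n,velocity=.1,threshold=12): print('contact',robot.get_state()['ee_pos']-p); raise SystemExit
robot.gripper_to(0.)
st=robot.get_state(); q=np.array(st['qpos']); print(st['time'],st['opening'],q[6],np.dot(st['moment'],n))
phi=1.32; m0=None
while phi>-.14:
    d=.15 if phi>.25 else .04
    q[6]+=d; phi-=d; robot.goto_joints(q); s=robot.get_state(); m=np.dot(s['moment'],n)
    print(round(s['time'],2),round(phi,2),round(s['opening'],4),round(m,3),round(s['qpos'][6]-q[6],3))
    if phi<.3 and abs(m)>.6: break
E
```

```text
37.2917 0.01648179506432735 -2.1546609522662314 -0.016687664370266024
37.57 1.17 0.0168 0.118 -0.003
37.84 1.02 0.0167 0.125 -0.006
38.12 0.87 0.0167 0.108 -0.005
38.39 0.72 0.0162 0.078 -0.005
38.67 0.57 0.0167 0.056 -0.005
38.94 0.42 0.0168 0.007 -0.005
39.22 0.27 0.017 0.039 -0.005
39.49 0.12 0.0164 0.067 -0.005
39.74 0.08 0.0168 -0.099 -0.006
39.99 0.04 0.0173 -0.059 -0.006
40.24 0.0 0.0168 -0.095 -0.006
40.49 -0.04 0.0167 -0.055 -0.006
40.74 -0.08 0.0169 -0.067 -0.006
40.99 -0.12 0.0166 -0.189 -0.006
41.24 -0.16 0.0168 -0.298 -0.006
```

```bash
python3 - <<'E'
from rig import robot
from h import *
p,n,R=knob(S,0)
robot.gripper_to(.045)
robot.move_linear(np.array(robot.get_state()['ee_pos'])+.15*n,velocity=.15)
i=robot.camera_info('wrist'); a=robot.grab_frame('wrist')
u,v=proj(i,[p],True)[0].astype(int); a=a[v-50:v+50,u-65:u+65]
robot.move_ptp([.40,-.02,.42],pushR(S,.15))
robot.move_ptp(world(S,[[-.10,-.2,.40]])[0],pushR(S,.15))
robot.move_ptp(world(S,[[0,-.16,.26]])[0],pushR(S,.15))
i=robot.camera_info('wrist'); b=robot.grab_frame('wrist')
pr=proj(i,world(S,[peg(0,0,.118),[0,-.108,.075]]),True); print(pr,robot.get_state()['time'])
u,v=pr[0].astype(int); b=b[v-50:v+50,u-65:u+65]; print(u-65,v-50)
cv2.imwrite('pics/w6.png',cv2.resize(np.hstack([a,b])[:,:,::-1],None,fx=3,fy=3,interpolation=cv2.INTER_CUBIC))
E
```

```text
[[318.92963037 146.95358339]
 [318.78018145 165.68067203]] 46.1083
253 96
```

View pics/w6.png

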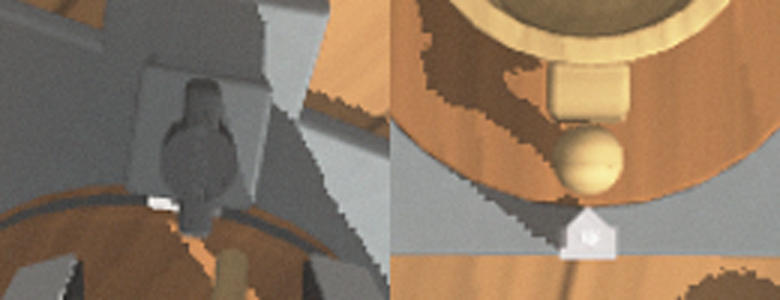

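The left half shows the knob bar pointing at the disc, in the leaning plane and so tight. The right half shows the ball (588,160) in line with the pointer tip (588,208). The gripper is clear of everything.

```bash
python3 - <<'E'
from rig import robot
robot.pause(.3); print(robot.sign_off())
E
```

```text
the job is handed in; nothing more can be done
None
```

The job is handed in: I loosened the knob, pushed the turntable round until the ball-topped peg was within about 1 mm of the pointer line in the wrist camera, and tightened the knob back to its stop. The last picture showed no shift. The final verdict was not reported back, and I did not re-check the bystanders.

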